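# Slide the top-heavy paint crate home on the craft table

### The job

The tall paint crate on the craft table is top-heavy. Push it, low at its foot so that it slides and never tips or lifts, into the low white wooden parking frame, until its back is flush against the frame's back board and it stands square between the side rails, then move clear of it. Touch only the low foot of the crate, not its shelves or carry bar, and leave the jar, cup and brush beside it where they are.

Things in the scene. Friction and masses are not known exactly. Their poses are not given: they have to be found in the camera images.
- crate: Loose top-heavy plywood crate, roughly 0.9 kg, friction on the table near 1. Origin: centre of its underside; x points from its front to its back, y along its width, z up. Foot: closed box 115 deep (x) x 150 wide (y) x 40 mm high; the front 55 mm of it is a bare low step, front face at x = -57.5 mm. Pushed on that face within 25 mm of the table it slides; pushed high up it tips.
- shelves: The shelves with paint jars, fixed on the crate's foot: x +2.5 to +57.5 mm, the full 150 mm width, z 40 to 170 mm in the crate's frame, and over them a steel carry bar 10 mm thick along y, its top at z = 205 mm. Same origin and axes as the crate. Not to be touched.
- crate_back (a point): Point of the crate at the middle of the lower edge of its back: 57.5 mm along +x from the crate's origin, at table height.
- frame: White-painted wooden frame fixed to the table, open to the robot. Origin: at table height, middle of the back board's inner face; x points out through the board (the way the crate goes home), y along it. Board 206 long, 16 thick, 70 mm high. Side rails 20 mm high, inner faces at y = +-87 mm, run to x = -60 mm, then flare to x = -92, y = +-120 mm. Home: crate_back at this origin, crate axes along these.
- jar: Loose closed paint jar, 46 mm across, 50 mm high, origin at the centre of its underside. Stands beside the frame. Leave alone.
- cup: Loose empty white cup, 60 mm across, 60 mm high, origin at the centre of its underside. Stands beside the frame. Leave alone.
- brush: Loose brush 170 mm long lying along its x axis, under 25 mm high, to one side. Leave alone.
Not all that is in view belongs to the job. Several things have the shape of the crate; the one meant has the colours described above.

How it is judged:
At the end, for the whole second after the job is handed in: The crate stands upright and still on the table between the side rails, the middle of its back within 7 mm of the back board, within 15 mm of the board's middle, square to the board within 0.07 rad (4 degrees) (x of crate_back in the frame of frame between -0.007 and 0.005 m and y of crate_back in the frame of frame between -0.015 and 0.015 m and angle between the x axis of crate and the x axis of frame, either way round below 0.07 rad and angle between crate's own z axis and vertical below 0.04 rad and height (world z) of crate below 0.004 m and linear speed of crate below 0.01 m/s); the robot touches nothing.
It fails at once if the crate tips by more than 0.12 rad (7 degrees) (angle between crate's own z axis and vertical above 0.12 rad).
It fails at once if the crate is lifted by more than 12 mm (height (world z) of crate above 0.012 m).
It fails at once if the robot presses on the shelves or carry bar (over 2 N) (contact force between any of the fingers, the arm and shelves above 2 N).
It fails at once if the jar, cup or brush is moved by more than 20 mm (distance of any of jar, cup, brush from where it was at the start of the episode above 0.02 m).
It also fails if it takes over 54 s, if anything falls off the work surface, if the arm or the gripper's body presses on something with over 40 N, if the wrist force passes 120 N, or if a joint passes its speed limit or range.

### The arm

A 6-joint arm with a two-finger parallel gripper is mounted at the origin on the work surface. World frame = base frame: x ahead of the robot, y to its left, z up, the work surface at z = 0. Lengths are in m, angles in rad, forces in N, time in s.
With the tool pointing down it reaches from about 0.375 to 0.9 m from the base axis. Payload 3.1 kg.
Tool frame: the origin (TCP) lies on the front face of the gripper's body, between the roots of the fingers; the fingertips stand 73 mm ahead of it and the grasp point (between the pads) lies 54 mm ahead of it (manip.finger_overhang is the distance from the TCP to the fingertips, in m); z points along the fingers, y is the direction in which the jaws open and shut (so a half turn about z gives the same grasp; the last joint's range is limited). The gripper opens to 85 mm and grips with 20 to 120 N. Pads are 22 mm wide; open, the fingers measure 114 mm over their backs; the gripper's body (76 mm by 85 mm) begins 54 mm behind the grasp point. The pads swing forward as they close: fully open they stand 13 mm farther back than shut.
Start: joints at [-1.31, 0.527, 1.433, -0, 1.181, -0.178], TCP at [0.266, -0.565, 0.304] pointing down, gripper open.
Joint ranges: [-3.08, 3.08], [-0.75, 2.2], [0.22, 2.44], [-1.43, 4.57], [0, 2.65], [-2.85, 2.85]. Speed limits (rad/s): [2.79, 2.79, 3.14, 3.14, 3.14, 3.14].

### API

Orientations are given as a unit quaternion [x, y, z, w].
In Python, from station import manip gives the robot as it stands.
- The arm moves only by the tool apply_moves, never from a script. Its argument "increments" is a list that holds one entry, the list of rows, each a list of 4 numbers: the shift along the tool's x, y, z in m, then the turn about the tool's z in degrees. In form: [[[dx, dy, dz, spin], ...]]. A call has 1 to 5 rows; each row shifts and turns the pose as measured when the row begins, along the tool's axes as they then stand; what a row does not reach is not made up. A row lasts 1/10 s, in which the tool goes at most 50 mm and 8.59 degrees, less where a joint would pass 70% of its speed; a pose out of reach is approached as far as the arm can. A call with a gripper value outside its range is refused whole. "fingers" is the opening, from 0 (shut) to 1 (fully open), set as the call begins (left out, the last holds). The fingers move at their own pace and stop on an object; "newtons" is the grip in N (left out, the last holds). Time passes only in rows, so rows that do not move let the fingers close. It gives the time, the measured TCP pose, the force and the opening at its end, in the units of the state.
- manip.sense(): the state, without advancing time (a new reading comes with each control period).
- manip.snapshot(name): name is "scene" or "side" or "wrist"; returns (picture, depth): 480x640x3 uint8, red, green, blue; 480x640 float32, m along the optical axis (not along the pixel's ray), 0 where there is no reading.
- manip.camera_model(name): a dict with "mtx" (3x3 intrinsics, pixels), "R" (3x3) and "t" (3): a world point X has camera coordinates R X + t; the wrist camera has in their place "mount" (4x4, takes a point from camera to tool coordinates, whose origin is the TCP and whose axes are the flange's). Camera axes: x right, y down, z forward; pixel columns grow to the right and rows downward; lengths in m; the calibration is good to about 2 mm. A picture is of the moment at which its call begins: read the wrist's pose just before it. camera_model takes no time and is no camera call.
- manip.sign_off(): hands the job in, once; it reports no verdict.
The state is a dict: "t": time; "q": joint angles; "qd": joint speeds; "tau": joint torques, N m; "tcp_pos": TCP position; "tool_rot": TCP orientation; "force": force on the tool from outside, world axes, zero at the start; "ft_torque": the same for the moment, N m; "finger_gap": opening from 0.0 (shut) to 1.0 (fully open).
Only numpy, scipy, OpenCV 4.12 (cv2) and the standard library are available. Lean on these libraries where they do the work, as an engineer would, in place of code of your own. Each camera call takes 0.05 s, during which the arm holds its last target.

## Working session

There is one attempt and no reset: what is moved stays moved. The work goes in short steps, Python scripts to look and compute and a tool call to move; the robot and the scene stay as the last step left them, time stands still between calls to the robot, and variables do not carry over. Pictures are saved under pics/ and viewed, and the job is handed in when it is done.

Besides the shell and the picture viewer there is one more tool, called by a JSON object that holds its "op" and its "data", one argument or row to a line. apply_moves: Moves the arm, as the interface text tells. Its arguments: {"type":"object","properties":{"increments":{"type":"array","items":{"type":"array","items":{"type":"array","items":{"type":"number"}}}},"fingers":{"type":"number"},"newtons":{"type":"number"}},"required":["increments"]}

```bash
ls; mkdir -p pics
python3 - <<'E'
from station import manip
import cv2,numpy as np
print(manip.sense()); 
for n in("scene","side"):
    p,d=manip.snapshot(n); np.savez(f"{n}0.npz",p=p,d=d); cv2.imwrite(f"pics/{n}0.png",p[:,:,::-1]); print(n,manip.camera_model(n))
print(manip.camera_model("wrist"))
E
```

```text
pics
{'t': 0.0, 'q': array([-1.30954115e+00,  5.28447599e-01,  1.43392682e+00, -7.17906862e-06,
        1.18141742e+00, -1.78476944e-01]), 'qd': array([-0.00050779, -0.0019312 ,  0.00207452, -0.00026778, -0.00022397,
        0.00173248]), 'tau': array([ 6.66368724e-04, -4.42350984e+01, -1.78023720e+01, -2.42417873e-04,
        8.40762863e-03,  1.68258698e-06]), 'tcp_pos': array([ 0.26594759, -0.56495671,  0.30293707]), 'tool_rot': array([ 9.75925782e-01,  2.18100112e-01, -4.88146080e-05, -1.09851205e-03]), 'force': array([-0.1949033 ,  0.38727362,  0.05540082]), 'ft_torque': array([-0.0196473 ,  0.04459046, -0.00600897]), 'finger_gap': 0.9992246551896703}
scene {'mtx': array([[603.43902647,   0.        , 314.92391547],
       [  0.        , 603.43902647, 237.79343505],
       [  0.        ,   0.        ,   1.        ]]), 'R': array([[-0.31177497, -0.95012823, -0.00726073],
       [-0.89948076,  0.29760053, -0.31995046],
       [ 0.30615476, -0.09322165, -0.94740645]]), 't': array([0.21690314, 0.50909225, 0.95921136])}
side {'mtx': array([[564.1911075 ,   0.        , 327.54221899],
       [  0.        , 564.1911075 , 245.06391387],
       [  0.        ,   0.        ,   1.        ]]), 'R': array([[ 0.99887027, -0.04322946,  0.01973326],
       [-0.01317507, -0.65091071, -0.75903996],
       [ 0.04565747,  0.75792246, -0.65074491]]), 't': array([-0.53467752,  0.06376283,  0.97404531])}
{'mtx': array([[349.35944965,   0.        , 318.76054423],
       [  0.        , 349.35944965, 243.36913474],
       [  0.        ,   0.        ,   1.        ]]), 'mount': array([[-9.57414540e-04, -9.64851344e-01, -2.62794534e-01,
         6.57473538e-02],
       [ 9.99999495e-01, -1.00415109e-03,  4.35415237e-05,
         6.53625115e-04],
       [-3.05896516e-04, -2.62794360e-01,  9.64851818e-01,
        -7.00719065e-02],
       [ 0.00000000e+00,  0.00000000e+00,  0.00000000e+00,
         1.00000000e+00]])}
```

View pics/scene0.png

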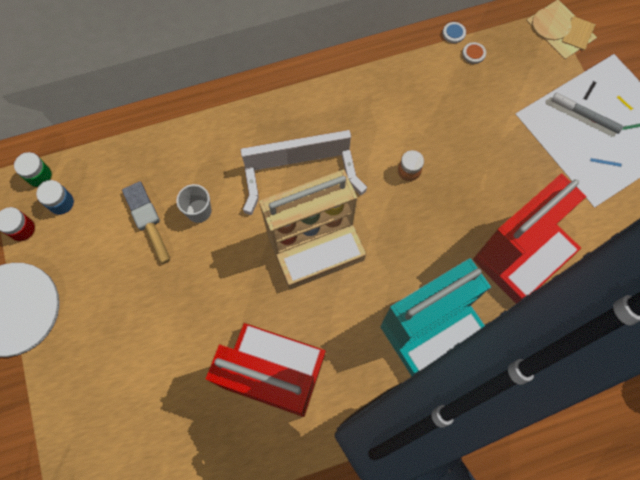

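View pics/side0.png

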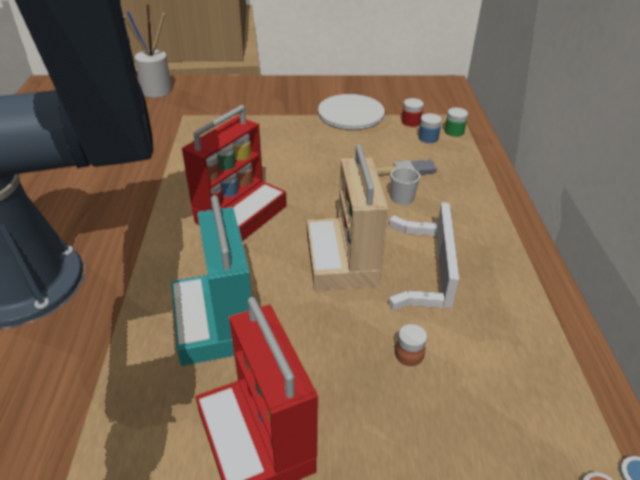

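In the scene view, four things have the crate's shape: red (265,368), red (530,240), teal (437,318) and bare plywood (315,232; side view 345,230). The plywood one fits: it's described as plywood and stands in front of the white frame (300,170). The jar is at (411,165), the cup at (194,203) and the brush at (148,222). I'll confirm with a crop and measure from depth.

```bash
cat > h.py <<'E'
import numpy as np,cv2
from station import manip
def cloud(n,d):
    c=manip.camera_model(n); K=c["mtx"]; v,u=np.mgrid[:480,:640]
    P=np.stack([(u-K[0,2])/K[0,0]*d,(v-K[1,2])/K[1,1]*d,d],-1)
    return (P-c["t"])@c["R"]
E
python3 - <<'E'
from h import *
tiles=[]
for n,(a,b,c,e) in dict(scene=(220,120,400,300),side=(290,120,470,320)).items():
    z=np.load(n+"0.npz"); p,d=z["p"],z["d"]; W=cloud(n,d); W[d==0]=np.nan
    tiles.append(cv2.resize(p[b:e,a:c,::-1],(400,400),interpolation=cv2.INTER_CUBIC))
    tab=W[b:e,a:c].reshape(-1,3); print(n,"table z",np.nanmedian(tab[np.abs(tab[:,2])<.01,2]))
    X=W[b:e,a:c].reshape(-1,3); col=p[b:e,a:c].reshape(-1,3).astype(int)
    white=(col.min(1)>150)&(col.max(1)-col.min(1)<30)
    for nm,m in dict(steptop=(abs(X[:,2]-.04)<.006)&white,boardtop=(abs(X[:,2]-.07)<.006)&(X[:,0]>.6),railtop=(abs(X[:,2]-.02)<.005)&white,bar=(X[:,2]>.195)&(X[:,2]<.215),shelf=(abs(X[:,2]-.17)<.006)).items():
        Q=X[m].astype(np.float32)
        if len(Q)<10: print(nm,len(Q)); continue
        (r)=cv2.minAreaRect(Q[:,:2].copy()*1000)
        print(nm,len(Q),"c",np.round(Q.mean(0),4),"rect",np.round(r[0],1),np.round(r[1],1),round(r[2],1))
cv2.imwrite("pics/crop0.png",np.hstack(tiles))
E
```

```text
scene table z 0.0014560560859102727
steptop 1697 c [0.5288 0.0417 0.0413] rect [529.3  41.3] [ 45.5 130.5] 3.9
boardtop 995 c [0.743  0.0228 0.0701] rect [684.1  21.7] [165.5 203.6] 0.7
railtop 647 c [0.69   0.031  0.0206] rect [691.5  28.6] [232.6  88.6] 82.6
bar 523 c [0.5892 0.0469 0.2042] rect [590.5  46.3] [ 11.6 128.9] 3.6
shelf 2429 c [0.5869 0.0478 0.1706] rect [590.7  46.1] [ 57.2 150.3] 3.7
side table z 0.0007393068673468273
steptop 1262 c [0.5318 0.0388 0.0406] rect [590.5 -17.8] [119.  294.3] 44.8
boardtop 828 c [0.7326 0.0071 0.0695] rect [707.5  36. ] [202.5 148.8] 67.6
railtop 1057 c [0.6779 0.1473 0.0191] rect [672.3 235.6] [149.1 640.4] 7.0
bar 307 c [0.5914 0.0352 0.2032] rect [591.6  43.2] [  9.7 128.3] 4.0
shelf 1561 c [0.5905 0.034  0.1697] rect [591.7  44.7] [ 55.4 153.1] 4.3
```

View pics/crop0.png

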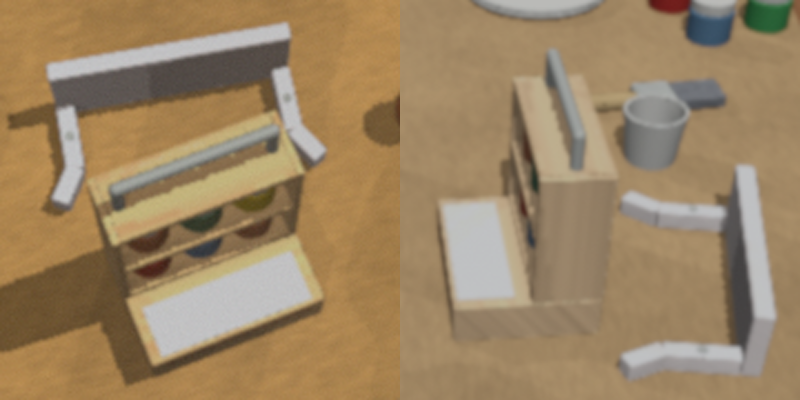

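```bash
cat >> h.py <<'E'
def rectfit(Q):
    r=cv2.minAreaRect((Q[:,:2]*1000).astype(np.float32)); b=cv2.boxPoints(r)
    e=max([b[1]-b[0],b[2]-b[1]],key=np.linalg.norm); 
    if e[1]<0:e=-e
    return np.array(r[0]),sorted(r[1]),np.degrees(np.arctan2(-e[0],e[1]))  # long side along y
def comps(W,zr,box,mn=40):
    m=((W[...,2]>zr[0])&(W[...,2]<zr[1])&(W[...,0]>box[0])&(W[...,0]<box[1])&(W[...,1]>box[2])&(W[...,1]<box[3])).astype(np.uint8)
    n,l,s,c=cv2.connectedComponentsWithStats(m)
    return [(W[l==i],c[i]) for i in range(1,n) if s[i,4]>=mn]
E
python3 - <<'E'
from h import *
for n in("scene","side"):
    z=np.load(n+"0.npz"); W=cloud(n,z["d"]); W[z["d"]==0]=np.nan
    for nm,zr,box in(("board",(.066,.075),(.68,.80,-.12,.17)),("shelf",(.165,.176),(.5,.66,-.06,.15)),("bar",(.198,.212),(.5,.66,-.06,.15)),("steptop",(.036,.046),(.47,.57,-.06,.15)),("rails",(.0155,.026),(.62,.76,-.13,.2)),("jarcup",(.03,.068),(.55,.75,-.3,.4))):
        for Q,c in comps(W,zr,box): 
            print(n,nm,len(Q),np.round(c),*[np.round(x,1) for x in rectfit(Q)],"min",np.round(Q.min(0),3),"max",np.round(Q.max(0),3))
E
```

```text
scene board 931 [295. 143.] [744.6  21.9] [ 19.4 205.9] -7.6 min [ 0.723 -0.08   0.066] max [0.766 0.124 0.075]
scene shelf 2416 [307. 201.] [590.7  46.1] [ 57.2 150.3] 3.7 min [ 0.557 -0.03   0.165] max [0.623 0.122 0.176]
scene bar 514 [307. 191.] [590.5  46.3] [ 11.6 128.9] 3.6 min [ 0.581 -0.018  0.198] max [0.599 0.111 0.211]
scene steptop 2912 [319. 254.] [536.7  42.7] [ 70.4 150.4] 2.8 min [ 0.498 -0.034  0.036] max [0.57  0.119 0.046]
scene rails 999 [300. 175.] [693.1  28.5] [ 94.3 236. ] -7.4 min [ 0.633 -0.083  0.016] max [0.752 0.151 0.026]
scene jarcup 968 [298. 151.] [737.8  22.4] [  6.6 204.1] -7.2 min [ 0.723 -0.079  0.03 ] max [0.75  0.124 0.068]
scene jarcup 421 [411. 162.] [ 651.  -175.7] [39.8 42.4] 82.4 min [ 0.63  -0.196  0.03 ] max [ 0.672 -0.155  0.056]
scene jarcup 551 [192. 200.] [699.8 232.9] [58.6 59. ] -43.3 min [0.669 0.203 0.03 ] max [0.73  0.262 0.065]
scene jarcup 1393 [315. 237.] [579.3  45.8] [ 59.5 154.7] -0.7 min [ 0.55  -0.031  0.03 ] max [0.61  0.123 0.068]
side board 727 [449. 242.] [745.6  20.1] [ 16.8 208.2] -7.4 min [ 0.725 -0.083  0.066] ma
[... 315 characters left out ...]
-0.036  0.036] max [0.57  0.118 0.046]
side rails 339 [416. 225.] [721.7 111.8] [ 57.7 125.9] 41.3 min [0.662 0.045 0.016] max [0.751 0.149 0.026]
side rails 556 [421. 295.] [716.  -44.6] [ 84.6 160.9] -43.2 min [ 0.634 -0.085  0.016] max [0.74  0.043 0.026]
side jarcup 660 [404. 180.] [701.2 231.1] [58. 61.] -29.6 min [0.672 0.2   0.03 ] max [0.73  0.264 0.062]
side jarcup 1345 [351. 253.] [585.4  42.2] [ 74. 151.] 1.8 min [ 0.55  -0.034  0.03 ] max [0.624 0.117 0.068]
side jarcup 542 [446. 262.] [737.2  15.2] [ 16.4 197.1] -2.7 min [ 0.725 -0.083  0.03 ] max [0.75  0.113 0.068]
side jarcup 652 [412. 338.] [ 652.6 -178.5] [41.1 41.9] 2.7 min [ 0.632 -0.2    0.03 ] max [ 0.673 -0.157  0.052]
```

Run:
```python
from h import *
print(manip.finger_overhang)
for n in("scene","side"):
    z=np.load(n+"0.npz"); W=cloud(n,z["d"]); W[z["d"]==0]=np.nan
    for nm,zr in (("high",(.16,.215)),("step",(.034,.05))):
        for Q,c in comps(W,zr,(.2,.7,-.5,.4),150): print(n,nm,len(Q),np.round(c),*[np.round(x,1) for x in rectfit(Q)],"min",np.round(Q.min(0),3),"max",np.round(Q.max(0),3))
```

```text
0.0726
scene high 3030 [307. 200.] [590.7  46.1] [ 57.2 150.3] 3.7 min [ 0.557 -0.03   0.16 ] max [0.623 0.123 0.211]
scene high 3121 [541. 213.] [ 451.5 -302.6] [ 54.6 152.8] 22.4 min [ 0.398 -0.382  0.16 ] max [ 0.503 -0.223  0.21 ]
scene high 3504 [439. 297.] [374.5 -96.9] [ 55.2 151.1] 12.8 min [ 0.331 -0.175  0.16 ] max [ 0.417 -0.018  0.21 ]
scene high 3901 [259. 378.] [344.8 201. ] [ 54.9 150.6] -36.9 min [0.279 0.126 0.16 ] max [0.41  0.276 0.21 ]
scene step 3346 [319. 251.] [542.8  43. ] [ 81.2 150. ] 3.6 min [ 0.498 -0.034  0.034] max [0.587 0.119 0.05 ]
scene step 2848 [537. 262.] [ 422.5 -314.3] [114.  154.8] 21.0 min [ 0.346 -0.404  0.034] max [ 0.453 -0.223  0.05 ]
scene step 2478 [439. 338.] [ 351.4 -102. ] [ 99.  150.9] 13.2 min [ 0.287 -0.183  0.034] max [ 0.383 -0.018  0.05 ]
scene step 2520 [280. 349.] [392.1 165.7] [ 58.5 150.9] -37.5 min [0.323 0.09  0.034] max [0.457 0.237 0.048]
side high 1900 [219. 135.] [345.7 199.9] [ 58.8 153.9] -36.5 min [0.28  0.122 0.16 ] max [0.412 0.277 0.206]
side high 2039 [363. 185.] [591.7  44.7] [ 55.4 153.1] 4.3 min [ 0.56  -0.034  0.16 ] max [0.624 0.122 0.207]
side high 2917 [222. 245.] [375.6 -97.5] [ 55.  153.7] 12.8 min [ 0.332 -0.177  0.16 ] max [ 0.419 -0.019  0.207]
side high 5318 [273. 360.] [ 452.4 -302.8] [ 55.5 152.7] 22.3 min [ 0.399 -0.383  0.16 ] max [ 0.505 -0.224  0.207]
side step 1637 [252. 200.] [384.5 175.2] [ 88.6 144.1] -36.5 min [0.334 0.092 0.034] max [0.459 0.254 0.05 ]
side step 2406 [332. 249.] [561.5  42.3] [115. 154.] 4.2 min [ 0.501 -0.036  0.034] max [0.624 0.118 0.05 ]
side step 2941 [194. 315.] [ 328.9 -108. ] [ 79.8 153.1] 12.9 min [ 0.274 -0.19   0.034] max [ 0.384 -0.031  0.05 ]
side step 443 [411. 340.] [ 652.6 -178.5] [41.1 41.9] 2.7 min [ 0.632 -0.2    0.034] max [ 0.673 -0.157  0.05 ]
side step 5649 [239. 434.] [ 424.  -314.8] [113.9 151.3] 22.5 min [ 0.344 -0.388  0.034] max [ 0.505 -0.244  0.05 ]
```

{"op": "apply_moves", "data": {
  "increments": [
    [[0.03,-0.03,-0.006,0],[0.03,-0.03,-0.006,0],[0.03,-0.03,-0.006,0],[0.03,-0.03,-0.006,0],[0.03,-0.03,-0.006,0]]
  ],
  "fingers": 1
}}

```text
t: 0.6
tcp_pos: [0.3375, -0.3642, 0.3299]
tool_rot: [0.977, 0.214, -0.001, -0.002]
force: [0.7, -1.1, -0.3]
finger_gap: 1.0
```

{"op": "apply_moves", "data": {
  "increments": [
    [[0.032,-0.032,0,0],[0.032,-0.032,0,0],[0.032,-0.032,0,0],[0.032,-0.032,0,0],[0.032,-0.032,0,0]]
  ]
}}

```text
t: 1.1
tcp_pos: [0.4175, -0.1435, 0.3307]
tool_rot: [0.977, 0.212, -0.0, -0.002]
force: [1.2, 0.7, 0.2]
finger_gap: 1.003
```

{"op": "apply_moves", "data": {
  "increments": [
    [[0.032,-0.032,0,-8],[0.03,-0.035,0,-8],[0.02,-0.03,0,-8],[0,0,0,-8],[0,0,0,-8]]
  ]
}}

```text
t: 1.6
tcp_pos: [0.4351, -0.0083, 0.3304]
tool_rot: [0.836, 0.548, 0.001, -0.003]
force: [0.3, -0.5, -0.0]
finger_gap: 1.003
```

{"op": "apply_moves", "data": {
  "increments": [
    [[0,0,0,-8.4],[0,0,0,-8.4],[0,0,0,-8.4],[0,0,0,-8.4],[0,0,0,-8.4]]
  ]
}}

```text
t: 2.1
tcp_pos: [0.4333, -0.0062, 0.329]
tool_rot: [0.579, 0.816, 0.001, -0.005]
force: [0.0, 0.2, 0.5]
finger_gap: 1.001
```

{"op": "apply_moves", "data": {
  "increments": [
    [[0,0,0,-8.4],[0,0,0,-8.4],[0,0,0,-8.4],[0,0,0,-8.4],[0,0,0,-8.4]]
  ]
}}

```text
t: 2.6
tcp_pos: [0.4318, -0.0057, 0.3276]
tool_rot: [0.24, 0.971, 0.003, -0.006]
force: [-0.4, -0.1, 0.2]
finger_gap: 0.997
```

{"op": "apply_moves", "data": {
  "increments": [
    [[0,0,0,-8.4],[0,0,0,-8.4],[0,0,0,-8.4],[0,0,0,0]]
  ]
}}

```text
t: 3.0
tcp_pos: [0.4306, -0.0054, 0.3265]
tool_rot: [0.017, 1.0, 0.005, -0.007]
force: [0.2, -0.4, -0.6]
finger_gap: 0.999
```

{"op": "apply_moves", "data": {
  "increments": [
    [[-0.02,0.025,0.01,-3],[-0.02,0.025,0.02,-3],[0,0,0.04,0],[0,0,0.03,0],[0,0,0,0]]
  ]
}}

```text
t: 3.5
tcp_pos: [0.4732, 0.0465, 0.2246]
tool_rot: [-0.028, 1.0, 0.004, -0.004]
force: [-0.6, 0.2, 0.2]
finger_gap: 1.0
```

Run:
```python
from h import *
for n in("side",):
    p,d=manip.snapshot(n); cv2.imwrite(f"pics/{n}1.png",cv2.resize(p[60:340,80:480,::-1],(800,560)))
s=manip.sense();print(s["tcp_pos"],s["tool_rot"],s["q"],s["force"])
```

```text
[0.47395511 0.04628274 0.22608639] [-0.02839599  0.9995859   0.00397205 -0.00243183] [-0.14130409  0.45475885  1.87462085  0.00960036  0.81837154 -1.77548325] [-0.22244274 -0.91520451 -0.41110555]
```

View pics/side1.png

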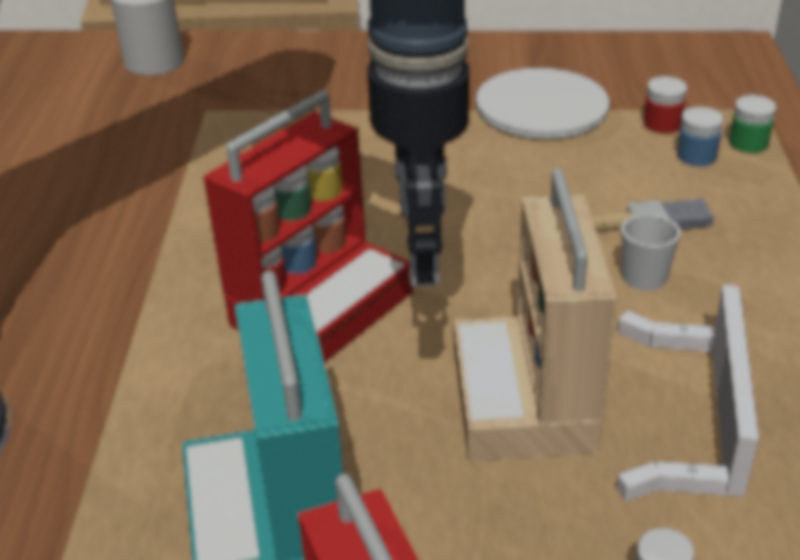

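The picture shows the gripper (425,250) hanging in the gap in front of the plywood step (490,370), clear of the teal crate (290,380) and the red one (290,200). I'll descend.

{"op": "apply_moves", "data": {
  "increments": [
    [[0,0,0.04,-0.8],[0,0,0.04,0],[0,0,0.03,0],[0,0,0.015,0],[0,0,0,0]]
  ]
}}

```text
t: 4.05
tcp_pos: [0.4823, 0.0452, 0.1055]
tool_rot: [-0.031, 0.999, 0.002, 0.008]
force: [-0.2, 0.1, -0.2]
finger_gap: 1.0
```

Run:
```python
from h import *
for n in("side",):
    p,d=manip.snapshot(n); cv2.imwrite(f"pics/{n}2.png",cv2.resize(p[120:320,200:460,::-1],(780,600)))
s=manip.sense();print(s["tcp_pos"],s["tool_rot"],s["force"])
```

```text
[0.48275285 0.04519202 0.10637569] [-0.0309696   0.99948186  0.00202081  0.00853277] [ 0.54032415 -0.3297051  -0.11607254]
```

View pics/side2.png

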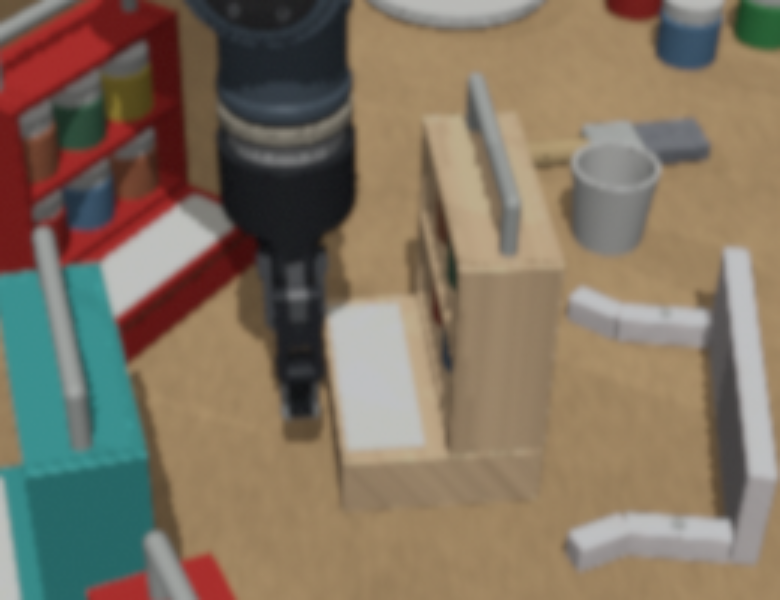

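{"op": "apply_moves", "data": {
  "increments": [
    [[0.008,0,0.012,0],[0.002,0,0.008,0],[0,0,0,0]]
  ]
}}

```text
t: 4.4
tcp_pos: [0.4771, 0.0438, 0.0907]
tool_rot: [-0.03, 0.999, 0.001, 0.014]
force: [-0.9, -0.2, 0.1]
finger_gap: 1.005
```

Run:
```python
from h import *
p,d=manip.snapshot("side"); cv2.imwrite("pics/side3.png",cv2.resize(p[160:310,240:420,::-1],(720,600)))
W=cloud("side",d); W[d==0]=np.nan
for Q,c in comps(W,(.004,.075),(.42,.497,-.04,.13),10): print(len(Q),np.round(c),np.round(np.percentile(Q,[0,2,50,98],axis=0),3).tolist())
s=manip.sense();print(s["tcp_pos"],s["tool_rot"],s["force"])
```

```text
142 [297. 261.] [[0.472, -0.016, 0.031], [0.472, -0.014, 0.032], [0.482, -0.01, 0.049], [0.492, -0.003, 0.061]]
[0.47734314 0.04383373 0.09097693] [-2.98702442e-02  9.99449021e-01  9.95228837e-04  1.44371979e-02] [0.08710544 0.46094867 0.26712872]
```

View pics/side3.png

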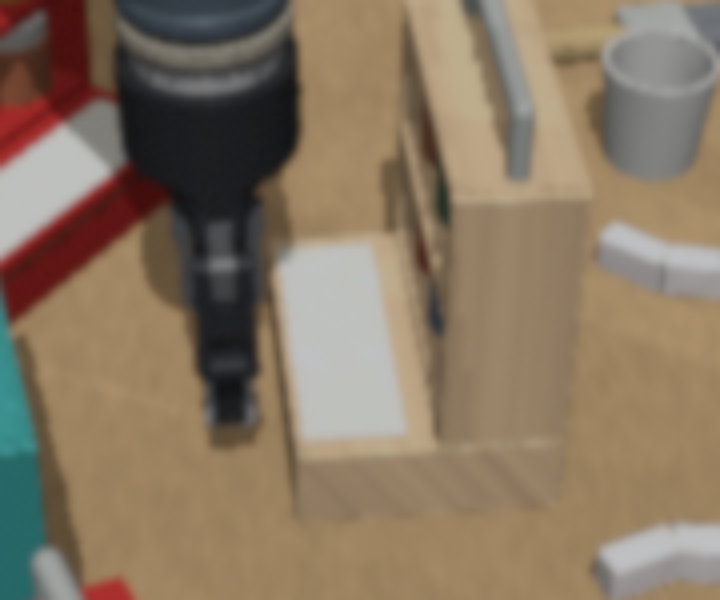

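{"op": "apply_moves", "data": {
  "increments": [
    [[0.003,-0.002,0.012,0],[0.001,0,0.008,0],[0,0,0,0]]
  ]
}}

```text
t: 4.75
tcp_pos: [0.4769, 0.0413, 0.0733]
tool_rot: [-0.03, 0.999, 0.0, 0.018]
force: [-0.2, 0.5, 0.0]
finger_gap: 1.002
```

Run:
```python
from h import *
p,d=manip.snapshot("side")
W=cloud("side",d); W[d==0]=np.nan
for Q,c in comps(W,(.004,.06),(.42,.497,-.04,.13),10): print(len(Q),np.round(c),np.round(np.percentile(Q,[0,2,50,98],axis=0),3).tolist())
s=manip.sense();print(s["tcp_pos"],s["tool_rot"],s["force"])
```

```text
133 [297. 269.] [[0.471, -0.029, 0.014], [0.471, -0.017, 0.015], [0.482, -0.014, 0.031], [0.492, -0.005, 0.045]]
[0.47714029 0.04130682 0.07356286] [-2.96984232e-02  9.99387243e-01  2.77281457e-04  1.85220342e-02] [ 0.83536715  0.64675186 -0.68865164]
```

{"op": "apply_moves", "data": {
  "increments": [
    [[0.001,0,0.005,0],[-0.004,0,0,-0.5],[-0.004,0,0,0],[-0.004,0,0,0],[0,0,0,0]]
  ]
}}

```text
t: 5.3
tcp_pos: [0.4904, 0.0422, 0.0697]
tool_rot: [-0.035, 0.999, 0.0, 0.02]
force: [-1.5, -0.1, 0.3]
finger_gap: 1.002
```

{"op": "apply_moves", "data": {
  "increments": [
    [[-0.005,0,0.0002,0.7],[-0.005,0,0.0002,0.7],[-0.005,0,0.0002,0.7],[-0.005,0,0.0002,0.7],[0,0,0,0]]
  ]
}}

```text
t: 5.8
tcp_pos: [0.4978, 0.0457, 0.0688]
tool_rot: [-0.011, 1.0, 0.003, 0.003]
force: [1.1, 0.0, -0.6]
finger_gap: 1.004
```

```bash
cat > look.py <<'E'
from h import *
import sys
FO=np.array([.737,.022]); fy=np.radians(-7.5)
k=sys.argv[1]
s=manip.sense();r=s["tool_rot"];print("t",s["t"],"tcp",np.round(s["tcp_pos"],4),"yaw",round(np.degrees(2*np.arctan2(r[1],r[0]))-180,2),"force",np.round(s["force"],1))
for n in("scene","side"):
    p,d=manip.snapshot(n); W=cloud(n,d); W[d==0]=np.nan
    if n=="side": cv2.imwrite(f"pics/side_{k}.png",cv2.resize(p[100:340,220:500,::-1],(700,600)))
    else: cv2.imwrite(f"pics/scene_{k}.png",cv2.resize(p[100:320,160:440,::-1],(764,600)))
    for nm,zr,box,off in(("shelf",(.164,.176),(.54,.75,-.08,.16),.030),("bar",(.196,.212),(.54,.75,-.08,.16),.030),("board",(.066,.075),(.70,.80,-.12,.17),0)):
        C=comps(W,zr,box,100)
        if not C: continue
        Q=max(C,key=lambda q:len(q[0]))[0]; c,sz,a=rectfit(Q); th=np.radians(a); c=c/1000
        out=""
        if nm!="board":
            b=c+(.0575-off)*np.array([np.cos(th),np.sin(th)]); D=b-FO; u=np.array([np.cos(fy),np.sin(fy)]); v=np.array([-u[1],u[0]])
            out=f"back in frame x {1000*D@u:.1f} y {1000*D@v:.1f} yawrel {a+7.5:.1f}"
        print(n,nm,len(Q),np.round(c,4),np.round(sz,0),round(a,1),out, "z",np.round(np.nanmedian(Q[:,2]),4))
E
python3 look.py a
```

```text
t 5.8 tcp [0.4978 0.0457 0.0688] yaw 1.27 force [ 1.1  0.  -0.6]
side shelf 1571 [0.5977 0.0434] [ 55. 153.] 1.1 back in frame x -113.7 y 7.2 yawrel 8.6 z 0.1698
side bar 301 [0.5974 0.0422] [ 10. 129.] 1.0 back in frame x -113.8 y 5.9 yawrel 8.5 z 0.2038
side board 727 [0.7456 0.0208] [ 16. 208.] -7.5  z 0.0697
```

```bash
sleep 0.1; ls pics
```

```text
crop0.png
scene0.png
scene_a.png
side0.png
side1.png
side2.png
side3.png
side_a.png
```

View pics/side_a.png

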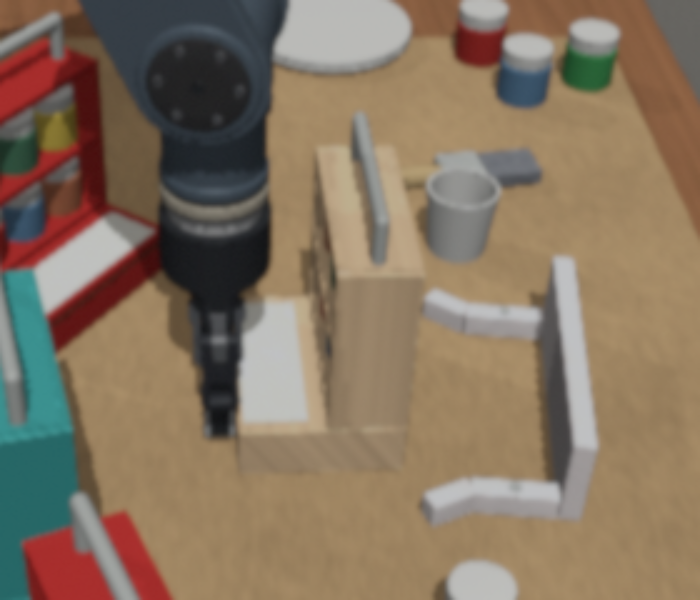

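The side view shows the fingers (220,415) on the low front face of the foot, with the crate upright. It follows the gripper's yaw, now at about 1°. The rows fall short under load, so I'll use larger steps.

{"op": "apply_moves", "data": {
  "increments": [
    [[-0.008,-0.001,0,0.5],[-0.008,-0.001,0,0.5],[-0.008,-0.001,0,0.5],[-0.008,-0.001,0,0.5],[-0.008,-0.001,0,0.5]]
  ]
}}

```text
t: 6.4
tcp_pos: [0.522, 0.044, 0.0676]
tool_rot: [0.01, 1.0, 0.005, -0.018]
force: [-7.1, 1.6, 4.4]
finger_gap: 0.999
```

```bash
python3 look.py b
```

```text
t 6.4 tcp [0.522  0.044  0.0676] yaw -1.18 force [-7.1  1.6  4.4]
side shelf 1578 [0.6217 0.0389] [ 55. 155.] -1.3 back in frame x -89.2 y 4.7 yawrel 6.2 z 0.1698
side bar 296 [0.6213 0.036 ] [ 10. 127.] -1.1 back in frame x -89.2 y 1.9 yawrel 6.4 z 0.204
side board 731 [0.7455 0.021 ] [ 17. 208.] -7.5  z 0.0696
```

The push works: yaw error is 6°, down from 11.5°. The tool does tilt a little further under load with each row, so I'll back off and see whether it recovers unloaded.

{"op": "apply_moves", "data": {
  "increments": [
    [[0.006,-0.001,-0.002,0],[0.006,-0.001,0,0],[0,0,0,0],[0,0,0,0],[0,0,0,0]]
  ]
}}

```text
t: 7.0
tcp_pos: [0.5146, 0.0408, 0.0705]
tool_rot: [0.011, 1.0, 0.005, -0.011]
force: [-0.5, -0.4, 0.5]
finger_gap: 0.997
```

{"op": "apply_moves", "data": {
  "increments": [
    [[0,0,0,0],[0,0,0,0],[0,0,0,0],[0,0,0,0],[0,0,0,0]]
  ]
}}

```text
t: 7.5
tcp_pos: [0.5157, 0.0406, 0.0706]
tool_rot: [0.011, 1.0, 0.004, -0.01]
force: [-0.0, 0.9, 0.0]
finger_gap: 1.002
```

{"op": "apply_moves", "data": {
  "increments": [
    [[0.004,0,-0.04,0],[0,0,0.01,0],[0,0,0.01,0],[0,0,0.01,0],[0,0,0.01,0]]
  ]
}}

```text
t: 8.0
tcp_pos: [0.5117, 0.0407, 0.0682]
tool_rot: [0.011, 1.0, 0.004, -0.011]
force: [0.1, -0.0, -0.1]
finger_gap: 1.0
```

{"op": "apply_moves", "data": {
  "increments": [
    [[0,0,-0.04,0],[0,0,-0.04,0],[0,0,0,0]]
  ]
}}

```text
t: 8.3
tcp_pos: [0.5099, 0.0403, 0.1386]
tool_rot: [0.011, 1.0, 0.006, -0.022]
force: [1.6, 0.4, -0.3]
finger_gap: 1.001
```

{"op": "apply_moves", "data": {
  "increments": [
    [[0,0,0.005,0],[0,0,0.005,0],[0,0,0.005,0],[0,0,0.005,0],[0,0,0.005,0]]
  ]
}}

```text
t: 8.8
tcp_pos: [0.5066, 0.0409, 0.1074]
tool_rot: [0.011, 1.0, 0.006, -0.025]
force: [-0.4, 0.0, -0.4]
finger_gap: 1.002
```

{"op": "apply_moves", "data": {
  "increments": [
    [[0,0,0.04,0],[0,0,0,0]]
  ]
}}

```text
t: 9.0
tcp_pos: [0.5035, 0.0416, 0.0638]
tool_rot: [0.012, 1.0, 0.007, -0.027]
force: [-1.0, -1.1, -0.1]
finger_gap: 1.001
```

{"op": "apply_moves", "data": {
  "increments": [
    [[0,0,-0.03,0],[0,0,0,0],[0,0,-0.03,0],[0,0,0,0],[0,0,-0.03,0]]
  ]
}}

```text
t: 9.5
tcp_pos: [0.506, 0.0405, 0.1539]
tool_rot: [0.012, 0.999, 0.007, -0.032]
force: [-0.5, -0.1, 0.5]
finger_gap: 0.998
```

{"op": "apply_moves", "data": {
  "increments": [
    [[0,0,-0.03,0],[0,0,0,0],[0,0,-0.03,0],[0,0,0,0]]
  ]
}}

```text
t: 9.9
tcp_pos: [0.5106, 0.0395, 0.2191]
tool_rot: [0.012, 1.0, 0.007, -0.028]
force: [1.2, -0.8, 0.1]
finger_gap: 0.996
```

{"op": "apply_moves", "data": {
  "increments": [
    [[0,0,0.04,0],[0,0,0.04,0],[0,0,0.03,0],[0,0,0,0]]
  ]
}}

```text
t: 10.3
tcp_pos: [0.5046, 0.041, 0.1066]
tool_rot: [0.012, 1.0, 0.006, -0.025]
force: [-0.5, 0.0, 0.6]
finger_gap: 1.002
```

{"op": "apply_moves", "data": {
  "increments": [
    [[0.025,0,0,0],[0.025,0,0,0]]
  ]
}}

```text
t: 10.5
tcp_pos: [0.4567, 0.0417, 0.1083]
tool_rot: [0.012, 1.0, 0.006, -0.024]
force: [-0.4, 0.6, -0.0]
finger_gap: 1.002
```

{"op": "apply_moves", "data": {
  "increments": [
    [[-0.01,0,0,0],[-0.01,0,0,0],[-0.01,0,0,0],[-0.01,0,0,0]]
  ]
}}

```text
t: 10.9
tcp_pos: [0.4951, 0.0413, 0.1083]
tool_rot: [0.012, 1.0, 0.006, -0.026]
force: [0.5, -0.8, -0.0]
finger_gap: 1.004
```

```bash
python3 -c "
from station import manip
s=manip.sense();print(s['q'],s['q'][[1,2,4]].sum()-3.14159,s['tool_rot'],s['tau'],s['qd'])"
```

```text
[-0.14480377  0.7018549   1.8677363   0.01016406  0.62472127 -1.70059854] 0.052722476095167004 [ 0.01169695  0.99958007  0.00644317 -0.02571665] [-2.92368064e-02 -4.04652858e+01 -5.49796835e+00  1.17491110e-02
  1.02684300e-01 -1.86676998e-02] [ 0.02689891  0.0675651  -0.2819103   0.00378092  0.20070132  0.02981243]
```

{"op": "apply_moves", "data": {
  "increments": [
    [[0,0,-0.004,0],[0,0,-0.004,0],[0,0,-0.004,0],[0,0,-0.004,0],[0,0,-0.004,0]]
  ]
}}

```text
t: 11.4
tcp_pos: [0.4995, 0.0408, 0.1301]
tool_rot: [0.011, 1.0, 0.006, -0.024]
force: [0.7, 0.8, 0.6]
finger_gap: 0.999
```

```bash
python3 -c "
from station import manip
s=manip.sense();print(s['q'],s['q'][[1,2,4]].sum()-3.14159,s['tool_rot'],s['tcp_pos'])"
```

```text
[-0.14459018  0.66207262  1.8514595   0.00938584  0.67667168 -1.69990802] 0.048613801212036734 [ 0.01146589  0.99963483  0.00613778 -0.02368703] [0.49950461 0.04077048 0.13014176]
```

{"op": "apply_moves", "data": {
  "increments": [
    [[0.004,0,0,0],[0.004,0,0,0],[0.004,0,0,0],[0.004,0,0,0],[0.004,0,0,0]]
  ]
}}

```text
t: 11.9
tcp_pos: [0.4773, 0.0413, 0.1318]
tool_rot: [0.011, 1.0, 0.006, -0.024]
force: [0.2, -0.8, 0.2]
finger_gap: 0.998
```

```bash
python3 -c "
from station import manip
s=manip.sense();print(s['q'],s['q'][[1,2,4]].sum()-3.14159,s['tool_rot'],s['tcp_pos'])"
```

```text
[-0.15013516  0.64404735  1.90625114  0.00940332  0.64027131 -1.70565943] 0.04897980232613808 [ 0.01147152  0.99963067  0.00616555 -0.023852  ] [0.47726191 0.04133902 0.13177864]
```

{"op": "apply_moves", "data": {
  "increments": [
    [[-0.015,0,0.02,0],[-0.015,0,0.02,0],[-0.004,0,0.015,0],[0,0,0.006,0],[0,0,0,0]]
  ]
}}

```text
t: 12.4
tcp_pos: [0.5067, 0.0416, 0.0673]
tool_rot: [0.012, 1.0, 0.006, -0.025]
force: [0.4, -0.0, 0.0]
finger_gap: 0.999
```

{"op": "apply_moves", "data": {
  "increments": [
    [[0.002,0,0.004,0],[0.002,0,0.003,0],[0.003,0,0.003,0]]
  ]
}}

```text
t: 12.7
tcp_pos: [0.5006, 0.0417, 0.0597]
tool_rot: [0.011, 1.0, 0.006, -0.021]
force: [2.9, 4.2, 29.1]
finger_gap: 0.999
```

{"op": "apply_moves", "data": {
  "increments": [
    [[0.006,0,0.0015,0],[0.006,0,0.0015,0],[0.006,0,0.0015,0]]
  ]
}}

```text
t: 13.0
tcp_pos: [0.4897, 0.0412, 0.0598]
tool_rot: [0.01, 1.0, 0.004, -0.009]
force: [5.3, 0.3, 7.9]
finger_gap: 0.994
```

Dragging the fingertips lightly backward on the bare table recovers the tilt. I'll do a little more.

{"op": "apply_moves", "data": {
  "increments": [
    [[0.006,0,0.002,0],[0.006,0,0.002,0],[0.006,0,0.002,0],[0.006,0,0.002,0],[0.006,0,0.002,0]]
  ]
}}

```text
t: 13.5
tcp_pos: [0.482, 0.0401, 0.0595]
tool_rot: [0.008, 1.0, -0.0, 0.025]
force: [7.4, 6.5, 13.9]
finger_gap: 1.0
```

{"op": "apply_moves", "data": {
  "increments": [
    [[0.006,0,0.002,0],[0.006,0,0.002,0],[0,0,-0.006,0],[0,0,-0.004,0],[0,0,0,0]]
  ]
}}

```text
t: 14.0
tcp_pos: [0.4773, 0.0408, 0.0708]
tool_rot: [0.01, 0.999, -0.001, 0.038]
force: [0.4, -0.8, 0.8]
finger_gap: 1.001
```

```bash
python3 look.py c
```

```text
t 14.0 tcp [0.4773 0.0408 0.0708] yaw -1.15 force [ 0.4 -0.8  0.8]
side shelf 1584 [0.6222 0.039 ] [ 55. 155.] -1.4 back in frame x -88.7 y 4.8 yawrel 6.1 z 0.1698
side bar 303 [0.6218 0.0372] [ 10. 129.] -1.2 back in frame x -88.8 y 3.1 yawrel 6.3 z 0.2039
side board 731 [0.7454 0.0201] [ 16. 206.] -7.6  z 0.0698
```

{"op": "apply_moves", "data": {
  "increments": [
    [[-0.012,0.001,0.001,0],[-0.012,0.001,0.001,0],[-0.01,0,0.001,0],[0,0,0,0]]
  ]
}}

```text
t: 14.5
tcp_pos: [0.5144, 0.0419, 0.0686]
tool_rot: [0.01, 0.999, -0.001, 0.037]
force: [-0.0, -0.5, -0.7]
finger_gap: 0.998
```

{"op": "apply_moves", "data": {
  "increments": [
    [[-0.006,0,0.0005,0],[-0.008,0,0.0006,0.5],[-0.009,0,0.0006,0.7],[-0.009,0,0.0006,0.7],[-0.009,0,0.0006,0.7]]
  ]
}}

```text
t: 15.0
tcp_pos: [0.5398, 0.0434, 0.0658]
tool_rot: [0.033, 0.999, 0.002, 0.015]
force: [-6.7, 0.7, 4.6]
finger_gap: 1.003
```

```bash
python3 look.py d
```

```text
t 15.0 tcp [0.5398 0.0434 0.0658] yaw -3.74 force [-6.7  0.7  4.6]
side shelf 1583 [0.6425 0.0355] [ 56. 154.] -4.1 back in frame x -68.0 y 2.7 yawrel 3.4 z 0.1699
side bar 300 [0.6416 0.0328] [ 10. 129.] -3.9 back in frame x -68.5 y -0.0 yawrel 3.6 z 0.2039
side board 732 [0.7455 0.0217] [ 17. 209.] -7.3  z 0.0696
```

{"op": "apply_moves", "data": {
  "increments": [
    [[-0.011,0,-0.0005,0.8],[-0.013,0,0,0.9],[-0.013,0,0,0.9]]
  ]
}}

```text
t: 15.4
tcp_pos: [0.5686, 0.0421, 0.0655]
tool_rot: [0.056, 0.998, 0.003, 0.004]
force: [-7.2, 0.3, 5.6]
finger_gap: 0.997
```

```bash
python3 look.py e
```

```text
t 15.4 tcp [0.5686 0.0421 0.0655] yaw -6.36 force [-7.2  0.3  5.6]
side shelf 1601 [0.6717 0.0297] [ 55. 155.] -6.4 back in frame x -38.3 y -0.4 yawrel 1.1 z 0.1699
side bar 390 [0.576  0.0187] [30. 68.] -77.2 back in frame x -149.7 y -50.0 yawrel -69.7 z 0.2036
side board 732 [0.7455 0.0211] [ 17. 209.] -7.4  z 0.0697
```

{"op": "apply_moves", "data": {
  "increments": [
    [[-0.011,0,-0.0007,0.5],[-0.012,0,-0.0005,0.6]]
  ]
}}

```text
t: 15.7
tcp_pos: [0.5902, 0.0398, 0.0657]
tool_rot: [0.065, 0.998, 0.003, 0.002]
force: [-3.7, 0.0, -1.0]
finger_gap: 0.999
```

{"op": "apply_moves", "data": {
  "increments": [
    [[0.006,0,-0.001,0],[0.006,0,0.004,0],[0.003,0,0.004,0],[0.003,0,0.003,0]]
  ]
}}

```text
t: 16.1
tcp_pos: [0.5793, 0.0409, 0.0594]
tool_rot: [0.065, 0.998, 0.002, 0.012]
force: [0.0, 2.2, 35.1]
finger_gap: 0.998
```

```bash
python3 look.py f
```

```text
t 16.1 tcp [0.5793 0.0409 0.0594] yaw -7.41 force [ 0.   2.2 35.1]
side shelf 1612 [0.69   0.0253] [ 56. 154.] -7.6 back in frame x -19.6 y -3.0 yawrel -0.1 z 0.1698
side bar 380 [0.5778 0.0207] [37. 70.] -85.4 back in frame x -151.9 y -48.9 yawrel -77.9 z 0.2034
side board 677 [0.7456 0.0205] [ 16. 207.] -7.5  z 0.0696
```

View pics/side_f.png

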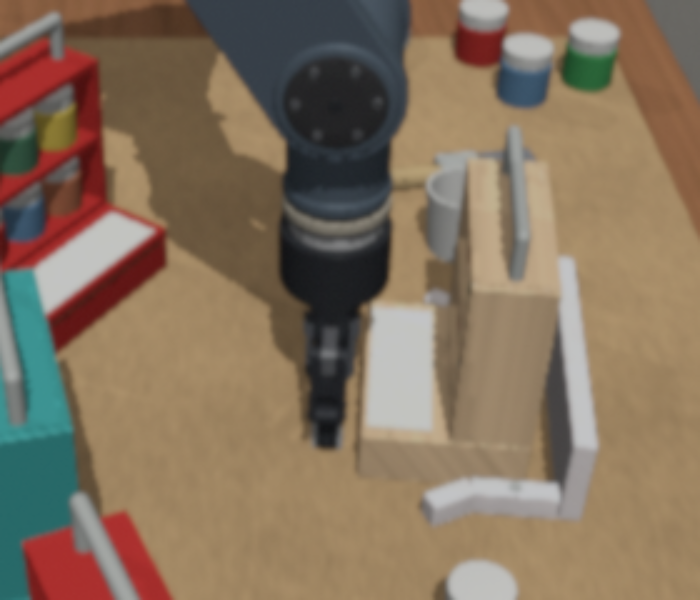

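The crate (455,380) stands square inside the rails, about 20 mm short of the board, and the fingers are clear of it. This is the final push.

{"op": "apply_moves", "data": {
  "increments": [
    [[0,0,-0.006,0],[-0.006,0,-0.002,0],[-0.007,0,0,0],[-0.008,0,0,0],[-0.008,0,0,0]]
  ]
}}

```text
t: 16.7
tcp_pos: [0.6012, 0.0382, 0.0683]
tool_rot: [0.064, 0.998, 0.003, 0.003]
force: [-6.8, 0.0, 4.1]
finger_gap: 0.999
```

```bash
python3 look.py g
```

```text
t 16.7 tcp [0.6012 0.0382 0.0683] yaw -7.38 force [-6.8  0.   4.1]
side shelf 1614 [0.7011 0.0244] [ 55. 154.] -7.4 back in frame x -8.4 y -2.2 yawrel 0.1 z 0.1698
side bar 405 [0.5995 0.0203] [41. 71.] 81.4 back in frame x -135.6 y 7.8 yawrel 88.9 z 0.2045
side board 442 [ 0.7418 -0.009 ] [ 16. 149.] -7.7  z 0.0695
```

{"op": "apply_moves", "data": {
  "increments": [
    [[-0.006,0,0,0],[-0.006,0,0,0]]
  ]
}}

```text
t: 17.0
tcp_pos: [0.6085, 0.0374, 0.0663]
tool_rot: [0.064, 0.998, 0.003, -0.004]
force: [-6.2, 1.5, 5.5]
finger_gap: 1.001
```

{"op": "apply_moves", "data": {
  "increments": [
    [[-0.005,0,0,0]]
  ]
}}

```text
t: 17.1
tcp_pos: [0.6109, 0.0372, 0.0654]
tool_rot: [0.064, 0.998, 0.003, -0.007]
force: [-7.3, 0.9, 4.6]
finger_gap: 1.0
```

```bash
python3 look.py h
```

```text
t 17.1 tcp [0.6109 0.0372 0.0654] yaw -7.36 force [-7.3  0.9  4.6]
side shelf 1614 [0.7094 0.0235] [ 55. 155.] -7.5 back in frame x -0.0 y -2.1 yawrel 0.0 z 0.1698
side bar 425 [0.6113 0.0192] [41. 70.] 82.9 back in frame x -124.5 y 8.3 yawrel 90.4 z 0.2031
side board 351 [ 0.725  -0.0304] [ 43. 103.] -7.4  z 0.0696
```

{"op": "apply_moves", "data": {
  "increments": [
    [[-0.005,0,-0.001,0],[-0.005,0,-0.001,0]]
  ]
}}

```text
t: 17.4
tcp_pos: [0.6136, 0.037, 0.0653]
tool_rot: [0.064, 0.998, 0.004, -0.018]
force: [-11.3, 0.7, 9.7]
finger_gap: 0.998
```

```bash
python3 look.py i
```

```text
t 17.4 tcp [0.6136 0.037  0.0653] yaw -7.36 force [-11.3   0.7   9.7]
side shelf 1612 [0.7107 0.0232] [ 55. 153.] -7.3 back in frame x 1.2 y -2.1 yawrel 0.2 z 0.1698
side bar 427 [0.6154 0.0182] [41. 70.] 80.1 back in frame x -118.9 y 7.8 yawrel 87.6 z 0.2031
side board 343 [ 0.7248 -0.0345] [43. 94.] -7.7  z 0.0696
```

View pics/side_i.png

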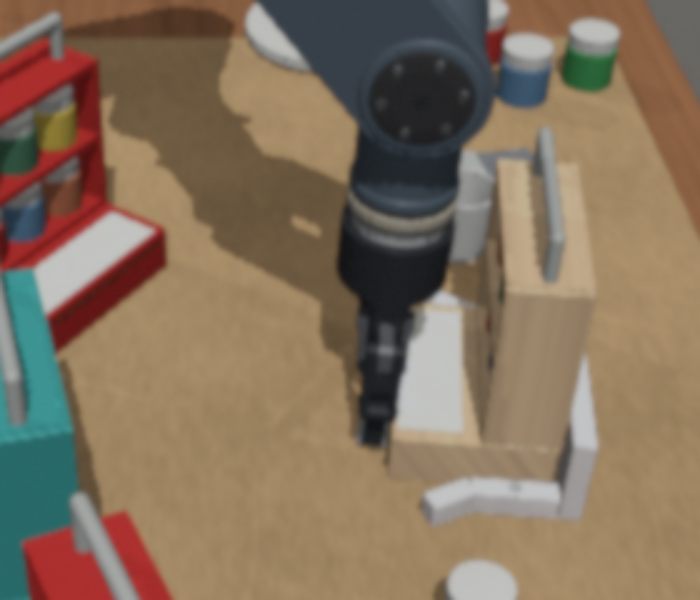

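The crate now stands against the board: the push force rose from 7 to 11 N, the crate stopped moving, and it's upright. I'll withdraw.

{"op": "apply_moves", "data": {
  "increments": [
    [[0.01,0,0,0],[0.02,0,0,0],[0.03,0,0,0],[0.02,0,-0.02,0],[0,0,-0.04,0]]
  ]
}}

```text
t: 18.0
tcp_pos: [0.5346, 0.0462, 0.1224]
tool_rot: [0.065, 0.998, 0.004, -0.018]
force: [0.8, -0.8, -0.4]
finger_gap: 1.003
```

{"op": "apply_moves", "data": {
  "increments": [
    [[0,0,-0.045,0],[0,0,-0.045,0],[0,0,-0.045,0],[0.02,-0.02,-0.02,0],[0.03,-0.03,0,0]]
  ]
}}

```text
t: 18.5
tcp_pos: [0.4939, 0.0005, 0.2882]
tool_rot: [0.063, 0.998, 0.002, -0.005]
force: [-0.1, -2.0, -0.2]
finger_gap: 0.999
```

{"op": "apply_moves", "data": {
  "increments": [
    [[0.02,-0.04,0,0],[0.01,-0.04,0,0],[0,-0.04,0,0],[0,-0.04,0,0],[0,0,0,0]]
  ]
}}

```text
t: 19.0
tcp_pos: [0.4444, -0.1637, 0.291]
tool_rot: [0.063, 0.998, -0.002, 0.003]
force: [0.3, -0.0, -0.2]
finger_gap: 1.001
```

```bash
python3 look.py j
python3 - <<'E'
from h import *
for n in("scene","side"):
    p,d=manip.snapshot(n);W=cloud(n,d); W[d==0]=np.nan
    for Q,c in comps(W,(.03,.068),(.55,.75,-.3,.4),150): print(n,np.round(c),*[np.round(x,1) for x in rectfit(Q)])
E
```

```text
t 19.0 tcp [ 0.4444 -0.1637  0.291 ] yaw -7.22 force [ 0.3 -0.  -0.2]
scene shelf 2146 [0.7096 0.0244] [ 58. 150.] -7.2 back in frame x 0.0 y -1.1 yawrel 0.3 z 0.1707
scene bar 496 [0.7084 0.0246] [ 12. 129.] -7.5 back in frame x -1.2 y -1.2 yawrel -0.0 z 0.2044
scene board 126 [0.7558 0.11  ] [18. 28.] -5.4  z 0.0702
side shelf 1611 [0.7106 0.0238] [ 55. 155.] -7.3 back in frame x 1.1 y -1.6 yawrel 0.2 z 0.1698
side bar 308 [0.71   0.0225] [ 10. 129.] -7.4 back in frame x 0.7 y -2.9 yawrel 0.1 z 0.2039
side board 331 [ 0.7248 -0.0339] [44. 92.] -8.3  z 0.0697
scene [300. 189.] [665.6  30.5] [ 89.  149.6] -6.8
scene [192. 199.] [699.7 232.6] [59.2 59.3] -61.5
side [403. 180.] [697.9 231.1] [52.  64.3] -13.8
side [406. 257.] [686.8  13.3] [132.  179.4] -7.6
side [412. 338.] [ 652.4 -178.5] [40.3 41.7] -2.9
```

View pics/scene_j.png

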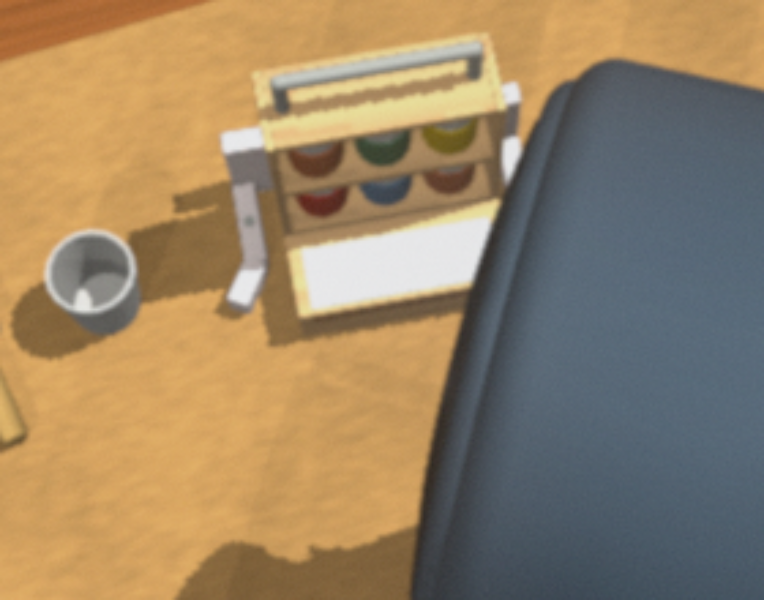

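View pics/side_j.png

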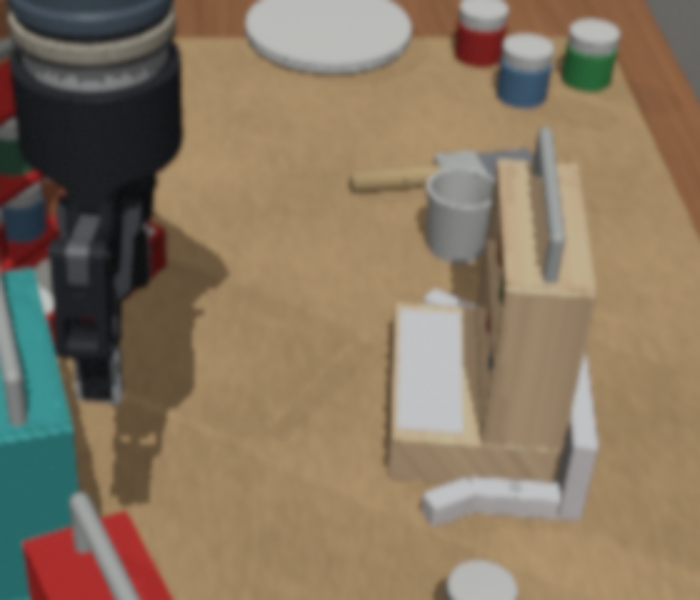

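Both views agree. The crate is flush (back within about 1 mm of the board), centred and square, and the cup and jar haven't moved. The arm is clear, so I'm handing in.

```bash
python3 -c "
from station import manip
print(manip.sense()['force'],manip.sign_off())"
```

```text
the job is handed in; nothing more can be done
[-0.72226291 -0.19186071  0.41731516] None
```

The plywood crate is parked in the white frame, flush against the back board and square between the rails, and I've handed the job in. I pushed it low on the front of its foot with both open fingers, turning it about 11.5° on the way. The handover gives no verdict.

**Last checks, after withdrawing the arm:**

| Check | Measured | Allowed |
|---|---|---|
| Crate back to board | -1.2 to +1.1 mm | -7 to +5 mm |
| Off the board's middle | -1 to -3 mm | ±15 mm |
| Out of square | 0.3° or less | 4° |
| Shelf-top height | no change seen, 170 mm (so not tipped or lifted) | – |

- **Camera agreement:** the two cameras differed by 1–2 mm, which is within the calibration.
- **Jar, cup and brush:** the cup's position matched the start to about 1 mm in the scene view and 3 mm in the side view, where the crate partly hid it. I checked the jar in the side view only, because the arm hid it in the other. I checked the brush only by eye.
- **Time and clearance:** the job finished at about 19 s with the arm clear of everything and near-zero force on the tool.

**Tool tilt:** the tool leaned back a little further with each row of pushing. Several attempts to correct it in free air failed. I then dragged the fingertips lightly backward on bare table, with 35 N the highest reading I saw, and that restored the lean so contact stayed low. At the very end, pressing against the board, the tool leaned back about 2°, and the crate stayed upright.

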